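# Spray a breaker's contacts and pack it over a separator

## Task

Press the white cap of the clamped contact-cleaner can fully down to spray the big breaker lying on the drip pad in front of it, and let the cap spring back up. Then lay the cardboard separator flat, centred and squarely on top of the two breakers already in the shallow packing tray, let go of it, and set the sprayed breaker down gently on the separator, switch side up, centred and lengthwise along the tray. Leave the packed layer and everything else on the bench where it is.

Things in the scene. Friction and masses are not known exactly. Their poses are not given: they have to be found in the camera images.
- cap_top (a point): Centre of the top of the spray can's sprung white cap, 48 mm across at its skirt, flat top 38 mm across, 218 mm above the bench when up; a 10 mm-thick nozzle stub sticks out of it towards the drip pad. The can is 60 mm across and is clamped on the spray stand. Moves with the cap.
- cap (a joint): Travel of the cap in m: 0 up, 0.010 fully down; the spring takes 3 N to start and 8 N at the bottom, and returns the cap.
- spray_stand: Fixed grey base plate 120 (x) x 270 (y) x 10 mm on the bench, origin at the centre of its underside. The can's axis stands at y = +85 mm, the drip pad lies at y = -50 mm, in its frame.
- pad_centre (a point): Centre of the top of the black rubber drip pad (84 x 150 mm, top 18 mm above the bench), axes as the stand's.
- breaker: The big loose black three-pole breaker, 60 mm wide (its x), 130 mm long (its y), 48 mm high at the ends and 57 mm over the middle, with a 14 mm grey switch handle on top; about 0.55 kg. Origin at the centre of its underside, z up through the switch. It starts lying on the drip pad.
- tray: Fixed shallow cardboard packing tray, 86 (x) x 190 (y) mm outside, walls 25 mm high and 5 mm thick, floor 5 mm thick; origin at the centre of its underside.
- layer_top (a point): Point over the tray's centre at the height of the layer's flat top, 55 mm above the bench, axes as the tray's (y lengthwise): the separator's underside belongs here.
- layer_a: Loose breaker of the packed layer, lying on its side in the tray's +y half: body 52 (x) x 80 (y) x 50 mm, its switch sticking out 10 mm to +x at mid-height. Origin at the centre of the underside of its 62 x 80 mm footprint, at tray y = +42.5 mm.
- layer_b: The same in the tray's -y half, at tray y = -42.5 mm.
- separator: Loose stiff cardboard separator sheet, 66 (x) x 168 (y) x 7 mm, 60 g, origin at the centre of its underside. It starts lying on the sheet rest, overhanging it all round.
- sheet_rest: Fixed closed carton 48 (x) x 120 (y) x 40 mm under the separator, origin at the centre of its underside.
- spool: Bystander, to be left alone: small cable spool, 90 mm across, 50 mm high, standing on a flange; origin at its underside.
- single_breaker: Bystander, to be left alone: small black breaker 30 x 75 x 60 mm; origin at its underside.
- tape: Bystander, to be left alone: roll of grey tape, 100 mm across, 40 mm high; origin at its underside.
- screwdriver: Bystander, to be left alone: screwdriver, 200 mm long, lying; origin at its underside.
- spare_can: Bystander, to be left alone: loose spare can without a sprung cap, 60 mm across, 170 mm high; origin at its underside.
Mind the look-alikes: they are no part of the job. Leave any turquoise look-alike of the layer_b alone. Leave any blue look-alike of the separator alone.

How it is judged (in metres and radians):
On the way, in this order (a step that is already met when the one before it is completed fails the run):
1. the cap is pushed down (at least 7 of its 10 mm) for 0.1 s while the big breaker lies on the drip pad in front of it (value of joint cap above 0.007 m and x of breaker in the frame of pad_centre between -0.02 and 0.02 m and y of breaker in the frame of pad_centre between -0.02 and 0.02 m and z of breaker in the frame of pad_centre below 0.008 m), for 0.1 s.
2. the cap is let spring back up, the breaker still on the pad (value of joint cap below 0.002 m and x of breaker in the frame of pad_centre between -0.02 and 0.02 m and y of breaker in the frame of pad_centre between -0.02 and 0.02 m and z of breaker in the frame of pad_centre below 0.008 m), for 0.1 s.
3. the separator lies flat and square on the layer, released, before the breaker goes on it (x of separator in the frame of layer_top between -0.012 and 0.012 m and y of separator in the frame of layer_top between -0.016 and 0.016 m and z of separator in the frame of layer_top between -0.004 and 0.004 m and angle between the y axis of separator and the y axis of tray, either way round below 0.15 rad and angle between separator's own z axis and vertical below 0.06 rad and contact force between separator and the fingers below 0.05 N and linear speed of separator below 0.02 m/s and x of breaker in the frame of pad_centre between -0.02 and 0.02 m and y of breaker in the frame of pad_centre between -0.02 and 0.02 m and z of breaker in the frame of pad_centre below 0.008 m), for 0.2 s.
At the end, for the whole second after the job is handed in: Separator flat on the layer (12 mm across, 16 along from the tray centre), big breaker on it switch up (13, 18 mm), both within 0.15 rad of the tray and at rest; layer breakers flat, within 9 mm along and 15 across of their places; cap up (x of separator in the frame of layer_top between -0.012 and 0.012 m and y of separator in the frame of layer_top between -0.016 and 0.016 m and z of separator in the frame of layer_top between -0.004 and 0.004 m and angle between the y axis of each of separator, breaker and the y axis of tray, either way round below 0.15 rad and angle between each of separator, layer_a, layer_b, breaker's own z axis and vertical below 0.06 rad and contact force between separator and the fingers below 0.05 N and linear speed of each of separator, breaker below 0.02 m/s and y of layer_a in the frame of layer_top between 0.0335 and 0.0515 m and x of layer_a in the frame of layer_top between -0.015 and 0.015 m and y of layer_b in the frame of layer_top between -0.0515 and -0.0335 m and x of layer_b in the frame of layer_top between -0.015 and 0.015 m and x of breaker in the frame of layer_top between -0.013 and 0.013 m and y of breaker in the frame of layer_top between -0.018 and 0.018 m and z of breaker in the frame of layer_top between 0.003 and 0.011 m and value of joint cap below 0.002 m); the robot touches nothing.
It fails at once if a bystander is moved by more than 40 mm (distance of any of spool, single_breaker, tape, screwdriver, spare_can from where it was at the start of the episode above 0.04 m).
It fails at once if the big breaker falls free onto the packed layer (dropped from over 10 mm) (horizontal distance between breaker and layer_top below 0.1 m and z of breaker in the frame of layer_top below 0.045 m and contact force between breaker and the fingers below 0.5 N and linear speed of breaker above 0.45 m/s).
It fails at once if the big breaker is slammed onto the separator (over 120 N) (contact force between breaker and separator above 120 N).
It also fails if it takes over 72 s, if anything falls off the work surface, if the arm or the gripper's body presses on something with over 40 N, if the wrist force passes 120 N, or if a joint passes its speed limit or range.

## Robot

A 6-joint arm with a two-finger parallel gripper is mounted at the origin on the work surface. World frame = base frame: x ahead of the robot, y to its left, z up, the work surface at z = 0. Lengths are in m, angles in degrees, forces in N, time in s.
With the tool pointing down it reaches from about 0.3 to 0.825 m from the base axis. Payload 5.4 kg.
Tool frame: the origin (TCP) lies on the centre line of the jaws, within the pads' length; the fingertips stand ahead of it and the grasp point (between the pads) lies 5 mm behind it (bot.tip_reach is the z of the fingertips in the tool frame, in m); z points along the fingers, y is the direction in which the jaws open and shut (so a half turn about z gives the same grasp; the last joint's range is limited). The gripper opens to 92 mm and grips with 3 to 60 N. Pads are 20 mm wide; open, the fingers measure 128 mm over their backs; the gripper's body (75 mm by 189 mm) begins 69 mm behind the grasp point.
Start: joints at [-77.24, 9.076, 91.501, -0, 79.423, -12.038], TCP at [0.241, -0.522, 0.229] pointing down, gripper open.
Joint ranges: [-166.64, 166.64], [-54.1, 131.32], [10.49, 154.53], [-73.88, 253.88], [9.74, 151.15], [-171.62, 171.62]. Speed limits (degrees/s): [147.25, 147.25, 180, 180, 180, 180].

## Interface

Orientations are given as a 3x3 rotation matrix whose columns are the frame's x, y, z axes.
In Python, from bench import sensors, eyes, bot, nets gives the robot as it stands.
- The arm moves only by the tool apply_moves, never from a script. Its argument "rows" is one flat list of numbers, 7 for each row, row after row: the opening, from -1 (shut) to 1 (fully open), then the shift along the tool's x, y, z in mm, then the turn, a rotation vector about the tool's x, y, z in degrees. In form: [gripper, tx, ty, tz, wx, wy, wz, gripper, tx, ty, tz, wx, wy, wz, ...]. A call has exactly 5 rows; each row is the pose to reach, as a shift and turn from the pose commanded when the call began, along the tool's axes at that moment; what a row does not reach only later rows make up. A row lasts 1/10 s, in which the tool goes at most 50 mm and 8.59 degrees, less where a joint would pass 70% of its speed; a pose out of reach is approached as far as the arm can. A call with a gripper value outside its range is refused whole. The fingers move at their own pace and stop on an object; "newtons" is the grip in N (left out, the last holds). Time passes only in rows, so rows that repeat a pose let the fingers close, or fill a call up. It gives the time, the measured TCP pose, the force and the opening at its end, in the units of the state.
- sensors.read_state(): the state, without advancing time (a new reading comes with each control period).
- eyes.capture(name): name is "side" or "top" or "wrist"; returns a dict with "frame" (400x640x3 uint8, red, green, blue), "mtx" (3x3 intrinsics, pixels), "xyz" and "attitude" of the camera in the world. Camera axes: x right, y up, looking along -z (the intrinsics and any distortion apply to the point x, -y, -z); pixel columns grow to the right and rows downward; lengths in m; the calibration is good to about 2 mm. A picture is of the moment at which its call begins. There is no depth.
- bot.finish_job(): hands the job in, once; it reports no verdict.
Trained networks look in the newest picture that a camera, given by its name, has taken for a name from the list of things; names that differ only in an ending like _2 or _b are one class to them, and where a whole thing is asked for, a point or a joint stands for the part that bears it (a point fixed in the world has none). Each returns a list of dicts, best first, with "conf" (0 to 1); they miss things now and then, are a little off and sometimes report something else, mostly with a low value. They report only what shows in the picture. A call takes as long as a camera call. They do not tell look-alikes from the thing itself.
- nets.masks_of(camera, label): "region" (400x640 bool, what is visible of it) and "centre" ([column, row] in pixels, amid what is visible of it).
- nets.place_of(camera, label): "centre" ([column, row] in pixels: a listed point, or the origin of a listed thing).
The state is a dict: "time_s": time; "joint_positions": joint angles; "joint_vel": joint speeds; "tau": joint torques, N m; "tcp_pos": TCP position; "eef_rot": TCP orientation; "force": force on the tool from outside, world axes, zero at the start; "moment": the same for the moment, N m; "opening": finger opening in m.
Only numpy, scipy, OpenCV 4.12 (cv2) and the standard library are available. Lean on these libraries where they do the work, as an engineer would, in place of code of your own. Each camera call takes 0.05 s, during which the arm holds its last target. There are 200 camera calls.

## Working session

There is one attempt and no reset: what is moved stays moved. The work goes in short steps, Python scripts to look and compute and a tool call to move; the robot and the scene stay as the last step left them, time stands still between calls to the robot, and variables do not carry over. Pictures are saved under pics/ and viewed, on a budget of 10 in all, crops included, one or two more only if the job needs it, and the job is handed in when it is done.

Besides the shell and the picture viewer there is one more tool, called after "Request:" in YAML: its name, and indented under it one key for each argument. apply_moves: Moves the arm, as the interface text tells. Its arguments: {"type":"object","properties":{"rows":{"type":"array"},"newtons":{"type":"number"}},"required":["rows"]}

```bash
mkdir -p pics; ls
cat > h.py <<'E'
import numpy as np, cv2
from bench import sensors, eyes, bot, nets
def cap(n): return eyes.capture(n)
def ray(c,px):
    K=np.array(c["mtx"]);d=np.linalg.inv(K)@[px[0],px[1],1.]
    R=np.array(c["attitude"]);return np.array(c["xyz"]),R@np.array([d[0],-d[1],-d[2]])
def at_z(c,px,z):
    o,d=ray(c,px);return o+d*(z-o[2])/d[2]
def proj(c,P):
    R=np.array(c["attitude"]);p=R.T@(np.array(P)-c["xyz"]);q=np.array(c["mtx"])@[p[0],-p[1],-p[2]];return q[:2]/q[2]
def tri(c1,p1,c2,p2):
    o1,d1=ray(c1,p1);o2,d2=ray(c2,p2);d1/=np.linalg.norm(d1);d2/=np.linalg.norm(d2)
    A=np.stack([d1,-d2],1);s=np.linalg.lstsq(A,o2-o1,rcond=None)[0]
    a=o1+s[0]*d1;b=o2+s[1]*d2;return (a+b)/2,np.linalg.norm(a-b)
def save(c,name,box=None):
    f=c["frame"] if isinstance(c,dict) else c
    cv2.imwrite("pics/"+name,f[:,:,::-1])
def quad(m,c,z):
    """min-area rect of mask, mapped to world plane z: centre, sides, angle(deg) of long side"""
    pts=np.argwhere(m)[:,::-1].astype(float)
    cs,_=cv2.findContours(m.astype(np.uint8),cv2.RETR_EXTERNAL,cv2.CHAIN_APPROX_NONE)
    k=max(cs,key=cv2.contourArea)[:,0,:]
    W=np.array([at_z(c,p,z)[:2] for p in k])*1000
    (cx,cy),(w,h),a=cv2.minAreaRect(W.astype(np.float32))
    if w>h: a+=0
    else: a+=90; w,h=h,w
    return round(cx),round(cy),round(w),round(h),round(a,1)
E
python3 - <<'E'
from h import *
np.set_printoptions(precision=3,suppress=True)
s=sensors.read_state();print(s,bot.tip_reach)
t=cap("top");sd=cap("side")
for c,n in((t,"top"),(sd,"side")):
    print(n,c["xyz"],np.array(c["mtx"]).tolist())
    print(np.array(c["attitude"]))
    for l in ["cap_top","spray_stand","pad_centre","breaker","tray","layer_top","layer_a","layer_b","separator","sheet_rest","spool","single_breaker","tape","screwdriver","spare_can"]:
        r=nets.place_of(n,l)
        print(l,[(round(q["conf"],2),np.round(q["centre"]).tolist(),np.round(at_z(c,q["centre"],{"cap_top":.218,"layer_top":.055,"pad_centre":.018,"breaker":.018,"separator":.04}.get(l,0)),3).tolist()) for q in r[:3]])
save(t,"top1.png");save(sd,"side1.png")
E
```

```text
pics
{'time_s': 0.0, 'joint_positions': array([-77.24 ,   9.114,  91.571,  -0.001,  79.425, -12.037]), 'joint_vel': array([ 0.043, -0.005,  0.022, -0.072,  0.02 , -0.056]), 'tau': array([ -0.   , -38.558, -32.211,   0.07 ,   0.038,  -0.   ]), 'tcp_pos': array([ 0.241, -0.521,  0.228]), 'eef_rot': array([[ 0.908,  0.419, -0.   ],
       [ 0.419, -0.908,  0.002],
       [ 0.   , -0.002, -1.   ]]), 'force': array([-0.441,  0.639,  0.401]), 'moment': array([ 0.007, -0.023,  0.007]), 'opening': 0.0919577102192319} 0.014
top [ 0.437 -0.     1.27 ] [[399.7469935637528, 0.0, 318.25742898197507], [0.0, 399.7469935637528, 199.42667367461544], [0.0, 0.0, 1.0]]
[[-0.028  0.996 -0.084]
 [-1.    -0.029 -0.001]
 [-0.004  0.084  0.996]]
cap_top [(0.62, [182.0, 206.0], [0.518, 0.362, 0.218]), (0.35, [292.0, 147.0], [0.669, 0.067, 0.218])]
spray_stand [(0.81, [228.0, 204.0], [0.537, 0.29, 0.0]), (0.52, [419.0, 148.0], [0.7, -0.329, 0.0])]
pad_centre [(0.9, [241.0, 203.0], [0.538, 0.244, 0.018]), (0.51, [257.0, 158.0], [0.679, 0.192, 0.018])]
breaker [(0.96, [240.0, 204.0], [0.536, 0.248, 0.018]), (0.7
[... 1641 characters left out ...]
2, -0.296, 0.055])]
layer_a [(0.96, [299.0, 344.0], [0.36, -0.342, 0.0]), (0.66, [357.0, 300.0], [0.549, -0.244, 0.0])]
layer_b [(0.96, [299.0, 344.0], [0.36, -0.342, 0.0]), (0.66, [357.0, 300.0], [0.549, -0.244, 0.0])]
separator [(0.81, [327.0, 229.0], [0.543, 0.018, 0.04])]
sheet_rest [(0.84, [329.0, 242.0], [0.544, 0.0, 0.0])]
spool [(0.94, [368.0, 216.0], [0.705, 0.089, 0.0]), (0.55, [347.0, 325.0], [0.494, -0.316, 0.0])]
single_breaker [(0.5, [351.0, 196.0], [0.684, 0.205, 0.0])]
tape [(0.93, [426.0, 313.0], [0.709, -0.336, 0.0])]
screwdriver [(0.6, [334.0, 167.0], [0.683, 0.394, 0.0]), (0.27, [306.0, 195.0], [0.538, 0.257, 0.0])]
spare_can [(0.91, [403.0, 245.0], [0.758, -0.072, 0.0])]
```

View pics/top1.png

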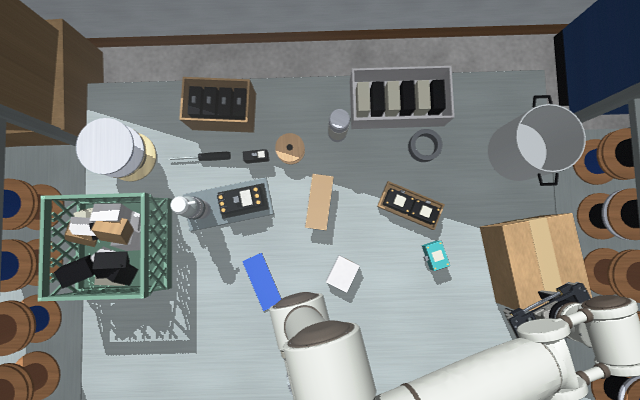

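View pics/side1.png

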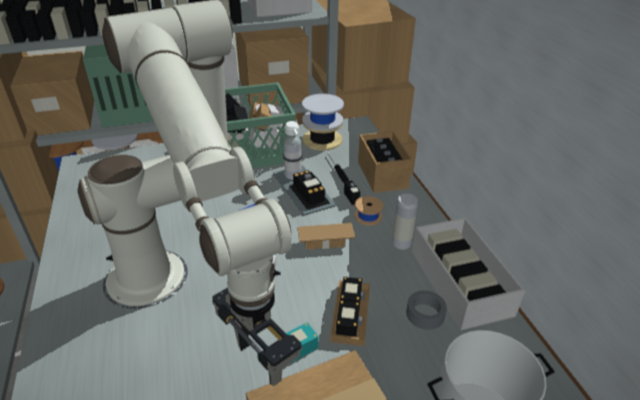

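The top view shows the capped can at (184,205), the breaker on its pad at (242,200) and the tan separator at (320,202). The tray with its layer is at (411,206). The look-alikes are blue at (262,280) and turquoise at (435,255). The side view shows the same layout, with the arm clear of the work.

Run:
```python
from h import *
t=cap("top");big=cv2.resize(t["frame"][120:300,150:460],None,fx=2.5,fy=2.5,interpolation=cv2.INTER_CUBIC);save(big,"topcrop.png")
for l,z in (("spray_stand",.01),("pad_centre",.018),("breaker",.066),("separator",.047),("tray",.025),("cap_top",.218)):
    for q in nets.masks_of("top",l)[:3]:
        print(l,round(q["conf"],2),np.round(q["centre"]),q["region"].sum(),quad(q["region"],t,z))
sd=cap("side")
for l,z in (("spray_stand",.01),("breaker",.066),("separator",.047),("tray",.025),("cap_top",.218)):
    for q in nets.masks_of("side",l)[:2]:
        print(l,round(q["conf"],2),np.round(q["centre"]),q["region"].sum(),quad(q["region"],sd,z))
```

```text
spray_stand 0.94 [217. 207.] 2584 (532, 310, 316, 125, 100.1)
spray_stand 0.28 [180. 201.] 308 (535, 434, 74, 54, 70.0)
pad_centre 0.76 [212. 209.] 2408 (533, 307, 310, 120, 100.0)
breaker 0.82 [239. 201.] 925 (544, 237, 133, 65, 101.0)
breaker 0.35 [320. 204.] 1186 (531, -1, 166, 68, 169.5)
separator 0.86 [261. 278.] 1129 (296, 178, 164, 66, 22.1)
separator 0.85 [322. 206.] 1159 (533, -2, 166, 68, 170.7)
tray 0.89 [413. 196.] 706 (516, -285, 194, 92, 65.6)
tray 0.37 [180. 206.] 302 (535, 430, 69, 52, 70.0)
cap_top 0.71 [184. 205.] 303 (519, 362, 61, 44, 70.0)
spray_stand 0.78 [291. 172.] 1568 (540, 457, 633, 165, 88.5)
spray_stand 0.65 [346. 319.] 782 (504, -302, 116, 64, 67.5)
breaker 0.93 [309. 186.] 829 (540, 214, 192, 94, 94.7)
separator 0.64 [328. 231.] 853 (533, -2, 171, 72, 171.5)
separator 0.53 [369. 209.] 690 (695, 67, 152, 84, 67.9)
tray 0.72 [360. 320.] 999 (510, -294, 210, 91, 65.1)
tray 0.54 [330. 243.] 313 (523, -29, 117, 40, 164.4)
cap_top 0.69 [293. 171.] 1536 (467, 141, 494, 131, 88.9)
cap_top 0.56 [291. 125.] 156 (516, 351, 82, 44, 75.7)
```

View pics/topcrop.png

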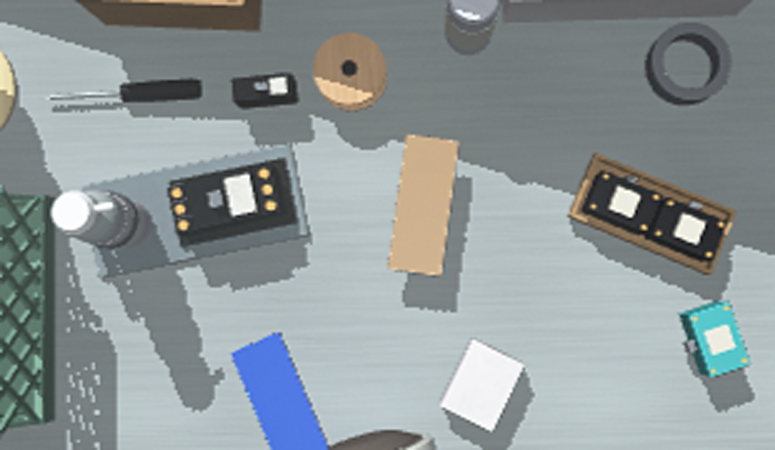

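```bash
cat >> h.py <<'E'
def yaw_now():
    s=sensors.read_state();R=s["eef_rot"];return s,np.degrees(np.arctan2(R[1,1],R[0,1]))
def plan(*wps):
    """wps: (x,y,z,yaw of tool y axis); prints tool-frame shift mm and wz per waypoint"""
    s,a=yaw_now();p=np.array(s["tcp_pos"]);print("t",round(s["time_s"],2),"tcp",np.round(p,4),"yaw",round(a,1),"F",np.round(s["force"],1),"open",round(s["opening"],4))
    for w in wps:
        d=(np.array(w[:3])-p)*1000;r=np.radians(a)
        ty=np.array([np.cos(r),np.sin(r)]);tx=np.array([-ty[1],ty[0]])
        da=(w[3]-a+180)%360-180
        print(w,"-> tx %.1f ty %.1f tz %.1f wz %.1f"%(d[:2]@tx,d[:2]@ty,-d[2],-da))
        p=np.array(w[:3]);a=w[3]
E
python3 - <<'E'
from h import *
plan((.34,-.33,.33,-35),(.40,-.10,.34,-10),(.46,.12,.34,11),(.515,.3,.34,11))
E
```

```text
t 2.25 tcp [ 0.2411 -0.522   0.2286] yaw -65.2 F [ 0.   0.6 -0.5] open 0.0919
(0.34, -0.33, 0.33, -35) -> tx 170.3 ty -132.8 tz -101.4 wz -30.2
(0.4, -0.1, 0.34, -10) -> tx 222.8 ty -82.8 tz -10.0 wz -25.0
(0.46, 0.12, 0.34, 11) -> tx 227.1 ty 20.9 tz -0.0 wz -21.0
(0.515, 0.3, 0.34, 11) -> tx 166.2 ty 88.3 tz -0.0 wz 0.0
```

Request:
apply_moves:
  rows: [-1,34,-27,-20,0,0,-6,-1,68,-53,-40,0,0,-12,-1,102,-80,-61,0,0,-18,-1,136,-106,-81,0,0,-24,-1,170,-133,-101,0,0,-30]

```text
time_s: 2.75
tcp_pos: [0.3402, -0.3284, 0.3305]
eef_rot: [[0.573, 0.819, 0.0], [0.819, -0.573, -0.0], [-0.0, 0.001, -1.0]]
force: [0.1, 0.3, 0.4]
opening: 0.0541
```

Request:
apply_moves:
  rows: [-1,45,-17,-2,0,0,-5,-1,89,-33,-4,0,0,-10,-1,134,-50,-6,0,0,-15,-1,178,-66,-8,0,0,-20,-1,223,-83,-10,0,0,-25]

```text
time_s: 3.25
tcp_pos: [0.4005, -0.0981, 0.3399]
eef_rot: [[0.174, 0.985, 0.001], [0.985, -0.174, -0.0], [-0.0, 0.001, -1.0]]
force: [1.0, 0.0, 0.2]
opening: 0.0142
```

Request:
apply_moves:
  rows: [-1,45,4,0,0,0,-4,-1,91,8,0,0,0,-8,-1,136,13,0,0,0,-13,-1,182,17,0,0,0,-17,-1,227,21,0,0,0,-21]

```text
time_s: 3.75
tcp_pos: [0.4614, 0.1219, 0.3399]
eef_rot: [[-0.191, 0.982, 0.001], [0.982, 0.191, -0.0], [-0.0, 0.001, -1.0]]
force: [0.8, -1.2, 0.3]
opening: 0.0004
```

Request:
apply_moves:
  rows: [-1,42,22,0,0,0,0,-1,83,44,0,0,0,0,-1,125,66,0,0,0,0,-1,166,88,0,0,0,0,-1,166,88,0,0,0,0]

```text
time_s: 4.25
tcp_pos: [0.5166, 0.3036, 0.3375]
eef_rot: [[-0.192, 0.981, -0.003], [0.981, 0.192, 0.001], [0.001, -0.003, -1.0]]
force: [-0.0, -0.6, -0.4]
opening: 0.0006
```

Run:
```python
from h import *
plan()
w=cap("wrist");save(w,"w1.png");print(w["xyz"],w["mtx"],w["attitude"])
for l,z in (("cap_top",.218),("pad_centre",.018),("breaker",.018)):
    for q in nets.place_of("wrist",l)[:2]: print(l,round(q["conf"],2),np.round(q["centre"]),at_z(w,q["centre"],z))
    for q in nets.masks_of("wrist",l)[:2]: print(' m',round(q["conf"],2),np.round(q["centre"]),q["region"].sum(),quad(q["region"],w,{"breaker":.066}.get(l,z)))
```

```text
t 4.25 tcp [0.5166 0.3036 0.3375] yaw 11.1 F [-0.  -0.6 -0.4] open 0.0006
[0.50388415 0.37556162 0.49402755] [[332.39723387   0.         315.75000302]
 [  0.         332.39723387 205.08232936]
 [  0.           0.           1.        ]] [[ 0.98123373 -0.18681032 -0.0477731 ]
 [ 0.19280843  0.94762298  0.25462834]
 [-0.00229632 -0.25906097  0.96585824]]
cap_top 0.77 [343. 123.] [0.5259314  0.37404164 0.218     ]
 m 0.73 [341. 126.] 2861 (520, 368, 56, 46, 67.5)
 m 0.73 [339. 125.] 2881 (533, 363, 95, 80, 66.3)
 m 0.65 [335. 141.] 10207 (538, 295, 268, 118, 99.9)
breaker 0.68 [326. 212.] [0.54374133 0.24318942 0.018     ]
 m 0.87 [332. 206.] 3173 (545, 253, 119, 62, 101.1)
```

View pics/w1.png

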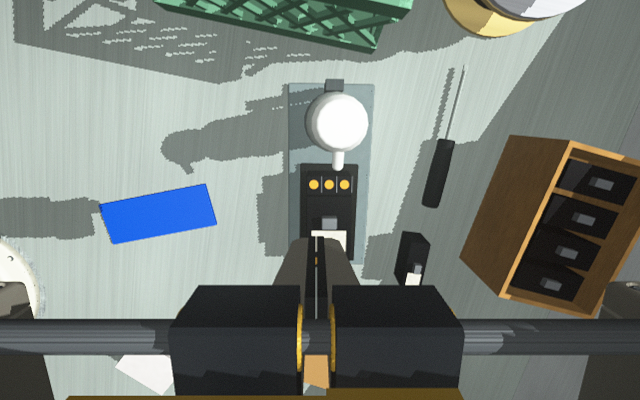

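The wrist view shows the white cap disc centred near (337,121), with its nozzle pointing down-image at the breaker (328,200). The grey plate runs behind it. That puts the cap at about (0.520, 0.373).

Run:
```python
from h import *
plan((.52,.373,.28,11),(.52,.373,.24,11))
```

```text
t 4.6 tcp [0.5167 0.2982 0.3403] yaw 10.7 F [1.2 0.5 0.6] open 0.0003
(0.52, 0.373, 0.28, 11) -> tx 72.9 ty 17.1 tz 60.3 wz -0.3
(0.52, 0.373, 0.24, 11) -> tx 0.0 ty 0.0 tz 40.0 wz 0.0
```

Request:
apply_moves:
  rows: [-1,24,6,0,0,0,0,-1,49,11,20,0,0,0,-1,73,17,40,0,0,0,-1,73,17,60,0,0,0,-1,73,17,60,0,0,0]

```text
time_s: 5.1
tcp_pos: [0.5182, 0.3732, 0.2763]
eef_rot: [[-0.187, 0.982, -0.005], [0.982, 0.187, -0.003], [-0.002, -0.006, -1.0]]
force: [0.3, 0.0, -0.8]
opening: 0.0003
```

Request:
apply_moves:
  rows: [-1,0,0,15,0,0,0,-1,0,0,30,0,0,0,-1,0,0,40,0,0,0,-1,0,0,40,0,0,0,-1,0,0,40,0,0,0]

```text
time_s: 5.6
tcp_pos: [0.5197, 0.3741, 0.2397]
eef_rot: [[-0.187, 0.982, -0.0], [0.982, 0.187, -0.0], [-0.0, -0.0, -1.0]]
force: [-0.6, 1.5, 1.1]
opening: 0.0006
```

Request:
apply_moves:
  rows: [-1,0,0,4,0,0,0,-1,0,0,8,0,0,0,-1,0,0,13,0,0,0,-1,0,0,17,0,0,0,-1,0,0,17,0,0,0]

```text
time_s: 6.1
tcp_pos: [0.5201, 0.3745, 0.2235]
eef_rot: [[-0.187, 0.982, 0.002], [0.982, 0.187, 0.001], [0.0, 0.002, -1.0]]
force: [-1.1, -0.3, 7.2]
opening: 0.0003
```

Request:
apply_moves:
  rows: [-1,0,0,1,0,0,0,-1,0,0,2,0,0,0,-1,0,0,2,0,0,0,-1,0,0,2,0,0,0,-1,0,0,2,0,0,0]

```text
time_s: 6.6
tcp_pos: [0.5201, 0.3745, 0.2224]
eef_rot: [[-0.187, 0.982, 0.002], [0.982, 0.187, 0.001], [0.0, 0.002, -1.0]]
force: [-2.2, -1.1, 8.5]
opening: 0.0008
```

Request:
apply_moves:
  rows: [-1,0,0,-10,0,0,0,-1,0,0,-20,0,0,0,-1,0,0,-40,0,0,0,-1,0,0,-70,0,0,0,-1,0,0,-100,0,0,0]

```text
time_s: 7.1
tcp_pos: [0.5191, 0.374, 0.3207]
eef_rot: [[-0.187, 0.982, -0.002], [0.982, 0.187, -0.001], [-0.001, -0.002, -1.0]]
force: [-0.3, -0.1, 1.0]
opening: 0.0002
```

Run:
```python
from h import *
plan((.525,.18,.32,45),(.52,-.03,.32,80.5))
w=cap("side")
for q in nets.place_of("side","cap_top")[:2]: print(q["conf"],q["centre"],proj(w,(.52,.374,.218)))
for q in nets.place_of("side","breaker")[:2]: print(q["conf"],q["centre"],at_z(w,q["centre"],.018))
```

```text
t 7.1 tcp [0.5191 0.374  0.3207] yaw 10.8 F [-0.3 -0.1  1. ] open 0.0002
(0.525, 0.18, 0.32, 45) -> tx -191.7 ty -30.6 tz 0.7 wz -34.2
(0.52, -0.03, 0.32, 80.5) -> tx -145.0 ty -152.0 tz -0.0 wz -35.5
0.6 [293.5, 120.1] [291.03912363 123.49216448]
0.88 [309.4, 192.6] [0.54702714 0.24109678 0.018     ]
0.73 [401.8, 241.8] [ 0.75011816 -0.0765246   0.018     ]
```

Run:
```python
from h import *
plan((.56,.18,.31,45),(.60,-.01,.28,80.5))
```

```text
t 7.25 tcp [0.5205 0.3747 0.3229] yaw 10.8 F [ 0.6  0.5 -0.9] open 0.0005
(0.56, 0.18, 0.31, 45) -> tx -198.6 ty 2.3 tz 12.9 wz -34.2
(0.6, -0.01, 0.28, 80.5) -> tx -162.6 ty -106.1 tz 30.0 wz -35.5
```

Request:
apply_moves:
  rows: [-1,-40,0,3,0,0,-7,-1,-80,1,6,0,0,-14,-1,-120,1,9,0,0,-21,1,-160,2,11,0,0,-28,1,-199,2,13,0,0,-34]

```text
time_s: 7.75
tcp_pos: [0.5581, 0.1775, 0.3051]
eef_rot: [[-0.708, 0.706, -0.004], [0.706, 0.708, -0.0], [0.002, -0.003, -1.0]]
force: [0.9, 0.2, -0.2]
opening: 0.0144
```

Request:
apply_moves:
  rows: [1,-32,-21,6,0,0,-7,1,-65,-42,12,0,0,-14,1,-97,-64,18,0,0,-21,1,-130,-85,24,0,0,-28,1,-163,-106,30,0,0,-36]

```text
time_s: 8.25
tcp_pos: [0.5976, -0.0125, 0.2751]
eef_rot: [[-0.988, 0.155, -0.003], [0.155, 0.988, 0.001], [0.004, 0.0, -1.0]]
force: [-0.5, -0.3, -0.4]
opening: 0.0545
```

Request:
apply_moves:
  rows: [1,0,0,0,0,0,0,1,0,0,0,0,0,0,1,0,0,0,0,0,0,1,0,0,0,0,0,0,1,0,0,0,0,0,0]

```text
time_s: 8.75
tcp_pos: [0.5984, -0.0101, 0.2778]
eef_rot: [[-0.987, 0.159, 0.0], [0.159, 0.987, 0.0], [-0.0, 0.0, -1.0]]
force: [1.2, -0.1, 0.3]
opening: 0.0918
```

Run:
```python
from h import *
w=cap("wrist");save(w,"w2.png");
for q in nets.masks_of("wrist","separator")[:2]: print(' m',round(q["conf"],2),np.round(q["centre"]),q["region"].sum(),quad(q["region"],w,.047))
for q in nets.place_of("wrist","separator")[:2]: print(round(q["conf"],2),np.round(q["centre"]),at_z(w,q["centre"],.04))
plan((.533,-.001,.10,80.7))
```

```text
m 0.77 [314. 116.] 8947 (535, 0, 166, 67, 170.9)
0.65 [316. 118.] [0.52997477 0.00176753 0.04      ]
t 8.9 tcp [ 0.5985 -0.0106  0.2778] yaw 80.8 F [-0.3  0.4 -0.4] open 0.0922
(0.533, -0.001, 0.1, 80.7) -> tx 66.2 ty -1.0 tz 177.8 wz 0.1
```

View pics/w2.png

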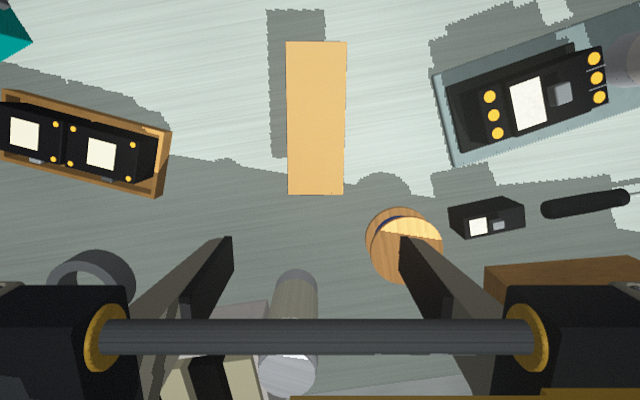

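The wrist view shows the separator fully, centred near (316,118). All three cameras agree on (0.534, 0.000) with the long axis at 170.8°, and the jaws straddle it.

Request:
apply_moves:
  newtons: 8
  rows: [1,16,0,40,0,0,0,1,33,-1,80,0,0,0,1,50,-1,120,0,0,0,1,65,-1,160,0,0,0,1,65,-1,190,0,0,0]

```text
time_s: 9.4
tcp_pos: [0.5313, -0.0008, 0.085]
eef_rot: [[-0.987, 0.16, -0.004], [0.16, 0.987, 0.001], [0.004, 0.0, -1.0]]
force: [0.7, -0.0, 0.2]
opening: 0.0921
```

Request:
apply_moves:
  rows: [1,0,0,15,0,0,0,1,0,0,30,0,0,0,1,0,0,37,0,0,0,1,0,0,37,0,0,0,1,0,0,37,0,0,0]

```text
time_s: 9.9
tcp_pos: [0.5354, -0.002, 0.0517]
eef_rot: [[-0.987, 0.16, 0.002], [0.16, 0.987, -0.0], [-0.002, -0.0, -1.0]]
force: [0.7, 0.1, 0.5]
opening: 0.0917
```

Run:
```python
from h import *
plan((.534,-.0005,.050,80.8))
```

```text
t 9.9 tcp [ 0.5354 -0.002   0.0517] yaw 80.8 F [0.7 0.1 0.5] open 0.0917
(0.534, -0.0005, 0.05, 80.8) -> tx 1.6 ty 1.3 tz 1.7 wz -0.0
```

Close, then lift.

Request:
apply_moves:
  newtons: 10
  rows: [1,1,1,1,0,0,0,-1,1,1,1,0,0,0,-1,1,1,1,0,0,0,-1,1,1,1,0,0,0,-1,1,1,1,0,0,0]

```text
time_s: 10.4
tcp_pos: [0.5335, -0.0007, 0.0498]
eef_rot: [[-0.987, 0.16, 0.0], [0.16, 0.987, 0.0], [-0.0, 0.0, -1.0]]
force: [0.2, -0.5, 0.5]
opening: 0.0659
```

Request:
apply_moves:
  rows: [-1,0,0,0,0,0,0,-1,0,0,-5,0,0,0,-1,0,0,-25,0,0,0,-1,0,0,-60,0,0,0,-1,0,0,-100,0,0,0]

```text
time_s: 10.9
tcp_pos: [0.5321, -0.0004, 0.1496]
eef_rot: [[-0.987, 0.16, -0.003], [0.16, 0.987, 0.001], [0.003, 0.0, -1.0]]
force: [0.6, -0.1, 0.4]
opening: 0.0658
```

Run:
```python
from h import *
plan((.53,-.08,.15,50),(.50,-.17,.17,13),(.447,-.256,.17,-24.5))
w=cap("wrist")
for q in nets.masks_of("wrist","separator")[:2]: print(' m',round(q["conf"],2),np.round(q["centre"]),q["region"].sum(),quad(q["region"],w,.142))
```

```text
t 10.9 tcp [ 5.321e-01 -4.000e-04  1.496e-01] yaw 80.8 F [ 0.6 -0.1  0.4] open 0.0658
(0.53, -0.08, 0.15, 50) -> tx -10.7 ty -78.9 tz -0.4 wz 30.8
(0.5, -0.17, 0.17, 13) -> tx -34.9 ty -88.2 tz -20.0 wz 37.0
(0.447, -0.256, 0.17, -24.5) -> tx -71.9 ty -71.0 tz -0.0 wz 37.5
 m 0.89 [315. 212.] 34393 (510, 3, 121, 68, 170.9)
 m 0.74 [530. 142.] 9486 (510, 129, 79, 67, 99.9)
```

Run:
```python
from h import *
plan((.585,-.13,.28,80.8))
```

```text
t 11.0 tcp [ 0.5374 -0.0015  0.156 ] yaw 80.8 F [ 1.6 -0.8 -0.3] open 0.0656
(0.585, -0.13, 0.28, 80.8) -> tx -67.6 ty -119.2 tz -124.0 wz 0.0
```

Request:
apply_moves:
  rows: [-1,-17,-30,-31,0,0,0,-1,-34,-60,-62,0,0,0,-1,-51,-90,-93,0,0,0,-1,-68,-119,-124,0,0,0,-1,-68,-119,-124,0,0,0]

```text
time_s: 11.5
tcp_pos: [0.584, -0.1335, 0.2779]
eef_rot: [[-0.986, 0.164, 0.007], [0.164, 0.987, -0.005], [-0.008, -0.003, -1.0]]
force: [0.1, -1.0, -0.3]
opening: 0.0661
```

Request:
apply_moves:
  rows: [-1,0,0,0,0,0,0,-1,0,0,0,0,0,0,-1,0,0,0,0,0,0,-1,0,0,0,0,0,0,-1,0,0,0,0,0,0]

```text
time_s: 12.0
tcp_pos: [0.5811, -0.1283, 0.273]
eef_rot: [[-0.987, 0.159, -0.001], [0.159, 0.987, 0.001], [0.001, 0.0, -1.0]]
force: [0.1, 0.0, -1.3]
opening: 0.0656
```

Run:
```python
from h import *
w=cap("wrist");save(w,"w3.png")
for l,z in (("tray",.025),("layer_a",.055),("separator",.27)):
    for q in nets.masks_of("wrist",l)[:3]: print(l,round(q["conf"],2),np.round(q["centre"]),q["region"].sum(),quad(q["region"],w,z))
for l,z in (("tray",0),("layer_top",.055),("layer_a",.005)):
    for q in nets.place_of("wrist",l)[:3]: print(l,round(q["conf"],2),np.round(q["centre"]),at_z(w,q["centre"],z))
plan((.555,-.18,.2,45),(.535,-.23,.15,10),(.513,-.287,.12,-24.5))
```

```text
tray 0.86 [174. 169.] 3163 (543, -298, 190, 32, 66.2)
layer_a 0.82 [208. 153.] 3659 (533, -242, 86, 61, 64.7)
layer_a 0.76 [130. 131.] 4142 (498, -316, 96, 63, 65.1)
layer_a 0.62 [85. 28.] 3954 (390, -337, 91, 56, 80.9)
separator 0.8 [315. 212.] 34745 (557, -124, 119, 67, 170.8)
layer_top 0.72 [319. 252.] [ 0.6688661  -0.13723826  0.055     ]
layer_top 0.2 [150. 134.] [ 0.50013575 -0.29951781  0.055     ]
layer_a 0.66 [218. 155.] [ 0.53842625 -0.24605289  0.005     ]
layer_a 0.65 [150. 133.] [ 0.49825485 -0.32441816  0.005     ]
layer_a 0.57 [99. 16.] [ 0.36142239 -0.3444213   0.005     ]
t 12.35 tcp [ 0.5815 -0.129   0.2736] yaw 80.8 F [-0.  -0.7 -0.7] open 0.0661
(0.555, -0.18, 0.2, 45) -> tx 18.0 ty -54.6 tz 73.6 wz 35.8
(0.535, -0.23, 0.15, 10) -> tx -21.2 ty -49.5 tz 50.0 wz 35.0
(0.513, -0.287, 0.12, -24.5) -> tx -52.3 ty -31.6 tz 30.0 wz 34.5
```

View pics/w3.png

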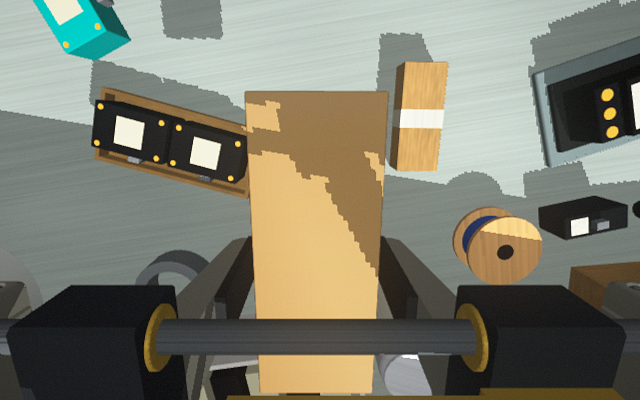

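The wrist view shows the separator held level and square. The tray's far part is clear: its two layer breakers have labels at (129,132) and (206,152), and the sheet hides the tray's right end.

Run:
```python
from h import *
w=cap("wrist")
a=at_z(w,(129,132),.055);b=at_z(w,(206,152),.055);print(a,b,(a+b)/2,np.degrees(np.arctan2(*(b-a)[[1,0]])),np.linalg.norm(a-b))
for p in ((104,88),(97,160)): print(at_z(w,p,.025))
y=np.array([np.cos(np.radians(65.5)),np.sin(np.radians(65.5)),0]);x=np.array([y[1],-y[0],0]);c=np.array([.516,-.286,.025])
print([ (np.round(proj(w,c+sx*.043*x+sy*.095*y)).tolist()) for sx in(-1,1) for sy in (-1,1)])
plan((.555,-.18,.2,45),(.535,-.23,.15,10),(.516,-.286,.12,-24.5))
```

```text
[ 0.49495506 -0.32313274  0.055     ] [ 0.52981058 -0.24465391  0.055     ] [ 0.51238282 -0.28389333  0.055     ] 66.05212247808129 0.08587103023735852
[ 0.44137093 -0.35296932  0.025     ]
[ 0.51966301 -0.38817819  0.025     ]
[[102.0, 85.0], [263.0, 129.0], [94.0, 157.0], [247.0, 197.0]]
t 12.4 tcp [ 0.5815 -0.129   0.2736] yaw 80.8 F [ 0.3  0.5 -0.8] open 0.0654
(0.555, -0.18, 0.2, 45) -> tx 18.0 ty -54.6 tz 73.6 wz 35.8
(0.535, -0.23, 0.15, 10) -> tx -21.2 ty -49.5 tz 50.0 wz 35.0
(0.516, -0.286, 0.12, -24.5) -> tx -51.8 ty -28.4 tz 30.0 wz 34.5
```

Request:
apply_moves:
  rows: [-1,4,-11,15,0,0,7,-1,7,-22,30,0,0,14,-1,11,-33,45,0,0,21,-1,14,-44,60,0,0,28,-1,18,-55,74,0,0,36]

```text
time_s: 12.9
tcp_pos: [0.5547, -0.1808, 0.1989]
eef_rot: [[-0.701, 0.713, -0.0], [0.713, 0.701, 0.0], [0.0, -0.0, -1.0]]
force: [0.1, -0.2, -1.2]
opening: 0.0658
```

Request:
apply_moves:
  rows: [-1,-4,-10,10,0,0,7,-1,-8,-20,20,0,0,14,-1,-12,-30,30,0,0,21,-1,-17,-40,40,0,0,28,-1,-21,-50,50,0,0,35]

```text
time_s: 13.4
tcp_pos: [0.5342, -0.2311, 0.1493]
eef_rot: [[-0.165, 0.986, 0.0], [0.986, 0.165, -0.0], [-0.0, 0.0, -1.0]]
force: [0.4, 0.3, -1.1]
opening: 0.0659
```

Request:
apply_moves:
  rows: [-1,-10,-6,6,0,0,7,-1,-21,-11,12,0,0,14,-1,-31,-17,18,0,0,21,-1,-42,-23,24,0,0,28,-1,-52,-28,30,0,0,35]

```text
time_s: 13.9
tcp_pos: [0.5153, -0.2872, 0.1195]
eef_rot: [[0.431, 0.903, 0.0], [0.903, -0.431, -0.0], [-0.0, 0.0, -1.0]]
force: [0.1, -0.3, -0.1]
opening: 0.0661
```

Run:
```python
from h import *
import time
w=cap("wrist");plan((.520,-.286,.085,-24.5),(.520,-.286,.066,-24.5))
```

```text
t 13.95 tcp [ 0.5144 -0.2883  0.1184] yaw -25.8 F [-1.3 -1.  -1.4] open 0.0656
(0.52, -0.286, 0.085, -24.5) -> tx 4.6 ty 4.0 tz 33.4 wz -1.3
(0.52, -0.286, 0.066, -24.5) -> tx 0.0 ty 0.0 tz 19.0 wz -0.0
```

Request:
apply_moves:
  rows: [-1,2,2,10,0,0,-1,-1,4,4,20,0,0,-1,-1,4,4,33,0,0,-1,-1,4,4,33,0,0,-1,-1,4,4,33,0,0,-1]

```text
time_s: 14.45
tcp_pos: [0.5206, -0.284, 0.0859]
eef_rot: [[0.409, 0.913, -0.001], [0.913, -0.409, 0.001], [0.0, -0.001, -1.0]]
force: [0.7, 0.2, -0.7]
opening: 0.0655
```

Request:
apply_moves:
  rows: [-1,0,0,5,0,0,0,-1,0,0,10,0,0,0,-1,0,0,15,0,0,0,-1,0,0,18,0,0,0,-1,0,0,18,0,0,0]

```text
time_s: 14.95
tcp_pos: [0.5207, -0.2846, 0.0692]
eef_rot: [[0.41, 0.912, -0.001], [0.912, -0.41, 0.0], [0.0, -0.001, -1.0]]
force: [-2.1, 1.7, 4.5]
opening: 0.066
```

Run:
```python
from h import *
plan((.520,-.286,.0655,-24.5))
```

```text
t 14.95 tcp [ 0.5207 -0.2846  0.0692] yaw -24.2 F [-2.1  1.7  4.5] open 0.066
(0.52, -0.286, 0.0655, -24.5) -> tx -1.6 ty -0.1 tz 3.7 wz 0.3
```

Request:
apply_moves:
  rows: [-1,0,0,-2,0,0,0,-1,0,0,-2,0,0,0,-1,0,0,-2,0,0,0,-1,0,0,-2,0,0,0,-1,0,0,-2,0,0,0]

```text
time_s: 15.45
tcp_pos: [0.5207, -0.2846, 0.0704]
eef_rot: [[0.41, 0.912, -0.0], [0.912, -0.41, 0.0], [0.0, -0.0, -1.0]]
force: [-0.3, 0.1, -0.8]
opening: 0.0654
```

Request:
apply_moves:
  rows: [1,0,0,0,0,0,0,1,0,0,0,0,0,0,1,0,0,0,0,0,0,1,0,0,0,0,0,0,1,0,0,0,0,0,0]

```text
time_s: 15.95
tcp_pos: [0.5208, -0.2846, 0.0706]
eef_rot: [[0.41, 0.912, 0.0], [0.912, -0.41, -0.0], [0.0, 0.0, -1.0]]
force: [0.5, -0.1, -0.2]
opening: 0.0921
```

Request:
apply_moves:
  rows: [1,0,0,-5,0,0,0,1,0,0,-20,0,0,0,1,0,0,-50,0,0,0,1,0,0,-90,0,0,0,1,0,0,-120,0,0,0]

```text
time_s: 16.45
tcp_pos: [0.5215, -0.2852, 0.1946]
eef_rot: [[0.41, 0.912, 0.003], [0.912, -0.41, -0.002], [-0.001, 0.003, -1.0]]
force: [0.0, 0.3, -0.0]
opening: 0.0923
```

Run:
```python
from h import *
plan((.46,-.11,.28,-12),(.50,.07,.28,0),(.525,.17,.28,11))
```

```text
t 16.45 tcp [ 0.5215 -0.2852  0.1946] yaw -24.2 F [ 0.   0.3 -0. ] open 0.0923
(0.46, -0.11, 0.28, -12) -> tx 134.6 ty -127.9 tz -85.4 wz -12.2
(0.5, 0.07, 0.28, 0) -> tx 184.4 ty 1.7 tz -0.0 wz -12.0
(0.525, 0.17, 0.28, 11) -> tx 100.0 ty 25.0 tz -0.0 wz -11.0
```

Request:
apply_moves:
  rows: [1,-20,0,-20,0,0,0,1,-40,0,-45,0,0,0,1,-65,0,-80,0,0,0,1,-65,0,-80,0,0,0,1,-65,0,-80,0,0,0]

```text
time_s: 16.95
tcp_pos: [0.4944, -0.3445, 0.2725]
eef_rot: [[0.411, 0.912, 0.002], [0.912, -0.411, -0.002], [-0.001, 0.003, -1.0]]
force: [-0.1, 0.8, 0.2]
opening: 0.0917
```

Run:
```python
from h import *
w=cap("wrist");save(w,"w4.png")
for l,z in (("tray",.025),("separator",.062)):
    for q in nets.masks_of("wrist",l)[:2]: print(l,round(q["conf"],2),np.round(q["centre"]),q["region"].sum(),quad(q["region"],w,z))
t=cap("top")
for l,z in (("tray",.025),("separator",.062)):
    for q in nets.masks_of("top",l)[:3]: print(l,round(q["conf"],2),np.round(q["centre"]),q["region"].sum(),quad(q["region"],t,z))
y=np.array([np.cos(np.radians(65.5)),np.sin(np.radians(65.5)),0]);x=np.array([y[1],-y[0],0]);c=np.array([.517,-.285,.025])
print([ (np.round(proj(w,c+sx*.043*x+sy*.095*y)).tolist()) for sx in(-1,1) for sy in (-1,1)])
plan((.46,-.11,.28,-12),(.50,.07,.28,0),(.525,.17,.28,11))
```

```text
tray 0.83 [282. 128.] 1632 (515, -286, 190, 83, 66.4)
separator 0.61 [313. 114.] 10138 (522, -284, 169, 69, 65.7)
tray 0.61 [396. 212.] 375 (494, -262, 203, 81, 44.1)
separator 0.79 [417. 206.] 1238 (522, -285, 170, 69, 66.4)
separator 0.64 [262. 282.] 1192 (297, 175, 161, 67, 21.3)
[[277.0, 202.0], [272.0, 36.0], [345.0, 202.0], [350.0, 36.0]]
t 17.25 tcp [ 0.4941 -0.3429  0.2694] yaw -24.2 F [-0.5  0.6 -0.6] open 0.0922
(0.46, -0.11, 0.28, -12) -> tx 198.6 ty -126.4 tz -10.6 wz -12.2
(0.5, 0.07, 0.28, 0) -> tx 184.4 ty 1.7 tz -0.0 wz -12.0
(0.525, 0.17, 0.28, 11) -> tx 100.0 ty 25.0 tz -0.0 wz -11.0
```

View pics/w4.png

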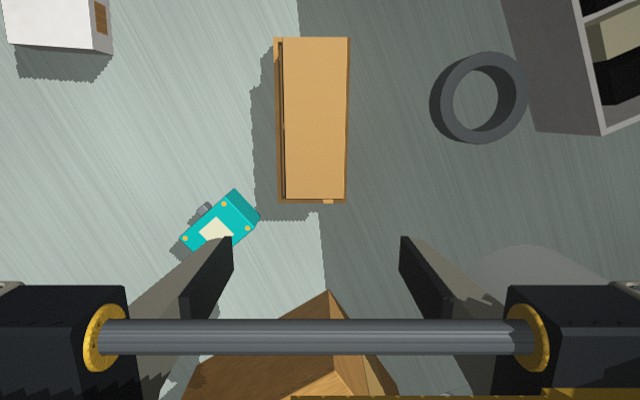

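The wrist view shows the separator lying flat and square in the tray, spanning (282–348, 37–200). The tray's rim shows evenly, with a bit more on the left. Its offset is about 5 mm across, within the 12 mm limit. Next is the breaker.

Request:
apply_moves:
  rows: [1,40,-25,-2,0,0,-2,1,79,-50,-4,0,0,-5,1,119,-76,-6,0,0,-7,1,159,-101,-8,0,0,-10,1,199,-126,-10,0,0,-12]

```text
time_s: 17.75
tcp_pos: [0.46, -0.1086, 0.2801]
eef_rot: [[0.21, 0.978, -0.001], [0.978, -0.21, 0.001], [0.0, -0.001, -1.0]]
force: [0.3, -0.2, 0.2]
opening: 0.0918
```

Request:
apply_moves:
  rows: [1,37,0,0,0,0,-2,1,74,1,0,0,0,-5,1,111,1,0,0,0,-7,1,148,2,0,0,0,-10,1,184,2,0,0,0,-12]

```text
time_s: 18.25
tcp_pos: [0.5015, 0.0707, 0.2801]
eef_rot: [[0.001, 1.0, -0.001], [1.0, -0.001, 0.0], [0.0, -0.001, -1.0]]
force: [0.8, -0.1, 0.3]
opening: 0.0918
```

Request:
apply_moves:
  rows: [1,27,13,0,0,0,-3,1,55,25,0,0,0,-6,1,83,38,0,0,0,-9,1,110,50,0,0,0,-11,1,110,50,0,0,0,-11]

```text
time_s: 18.75
tcp_pos: [0.552, 0.1814, 0.2796]
eef_rot: [[-0.192, 0.981, -0.001], [0.981, 0.192, 0.001], [0.001, -0.001, -1.0]]
force: [0.1, -1.1, 0.1]
opening: 0.0921
```

Request:
apply_moves:
  rows: [1,0,0,0,0,0,0,1,0,0,0,0,0,0,1,0,0,0,0,0,0,1,0,0,0,0,0,0,1,0,0,0,0,0,0]

```text
time_s: 19.25
tcp_pos: [0.552, 0.1779, 0.2808]
eef_rot: [[-0.186, 0.982, 0.0], [0.982, 0.186, -0.0], [-0.0, 0.0, -1.0]]
force: [-0.1, 0.2, -0.9]
opening: 0.0921
```

Run:
```python
from h import *
w=cap("wrist");save(w,"w5.png")
for q in nets.masks_of("wrist","breaker")[:2]: print(round(q["conf"],2),np.round(q["centre"]),q["region"].sum(),quad(q["region"],w,.066))
for q in nets.place_of("wrist","breaker")[:2]: print(round(q["conf"],2),np.round(q["centre"]),at_z(w,q["centre"],.018))
y=np.array([np.cos(np.radians(101)),np.sin(np.radians(101)),0]);x=np.array([y[1],-y[0],0])
for z in (.018,.066):
  c=np.array([.541,.245,z]);print([ (np.round(proj(w,c+sx*.03*x+sy*.065*y)).tolist()) for sx in(-1,1) for sy in (-1,1)])
plan((.541,.245,.15,11))
```

```text
0.67 [318. 119.] 6798 (546, 241, 129, 61, 101.0)
0.64 [317. 121.] [0.54193304 0.24360549 0.018     ]
[[293.0, 173.0], [290.0, 63.0], [340.0, 173.0], [342.0, 63.0]]
[[290.0, 180.0], [287.0, 56.0], [343.0, 180.0], [345.0, 55.0]]
t 19.4 tcp [0.552  0.1783 0.2807] yaw 10.8 F [ 0.2 -0.3  0.8] open 0.092
(0.541, 0.245, 0.15, 11) -> tx 67.6 ty 1.6 tz 130.7 wz -0.2
```

View pics/w5.png

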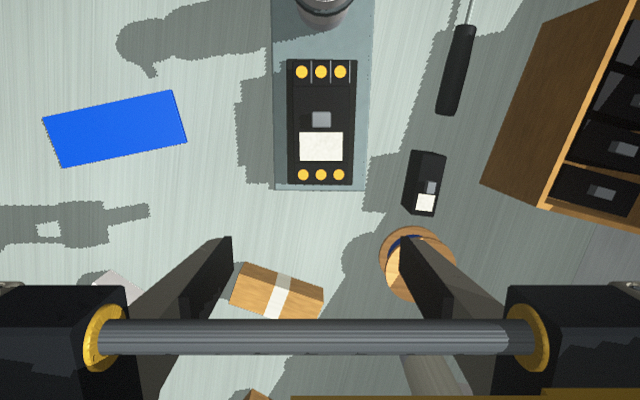

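The wrist view shows the breaker switch-up on the pad, with its terminals centred at (321,72) and (321,175). This fits the mask result of (0.546, 0.241) at 101°, and the path for the fingers is clear.

Run:
```python
from h import *
plan((.546,.241,.13,11),(.546,.241,.047,11))
```

```text
t 19.4 tcp [0.552  0.1783 0.2807] yaw 10.8 F [ 0.2 -0.3  0.8] open 0.092
(0.546, 0.241, 0.13, 11) -> tx 62.8 ty 5.8 tz 150.7 wz -0.2
(0.546, 0.241, 0.047, 11) -> tx 0.0 ty 0.0 tz 83.0 wz 0.0
```

Request:
apply_moves:
  newtons: 30
  rows: [1,21,2,35,0,0,0,1,42,4,75,0,0,0,1,63,6,115,0,0,0,1,63,6,150,0,0,0,1,63,6,150,0,0,0]

```text
time_s: 19.9
tcp_pos: [0.5418, 0.241, 0.1248]
eef_rot: [[-0.188, 0.982, -0.011], [0.982, 0.188, -0.003], [-0.0, -0.011, -1.0]]
force: [-0.4, 0.4, -0.0]
opening: 0.0923
```

Request:
apply_moves:
  rows: [1,0,0,20,0,0,0,1,0,0,42,0,0,0,1,0,0,64,0,0,0,1,0,0,83,0,0,0,1,0,0,83,0,0,0]

```text
time_s: 20.4
tcp_pos: [0.5455, 0.2409, 0.047]
eef_rot: [[-0.187, 0.982, -0.003], [0.982, 0.187, -0.001], [-0.0, -0.003, -1.0]]
force: [-0.2, 0.2, -0.7]
opening: 0.0922
```

Request:
apply_moves:
  rows: [1,0,0,0,0,0,0,-1,0,0,0,0,0,0,-1,0,0,0,0,0,0,-1,0,0,0,0,0,0,-1,0,0,0,0,0,0]

```text
time_s: 20.9
tcp_pos: [0.5463, 0.2416, 0.0482]
eef_rot: [[-0.187, 0.982, 0.001], [0.982, 0.187, 0.0], [0.0, 0.001, -1.0]]
force: [-5.1, -1.1, 3.4]
opening: 0.0621
```

Request:
apply_moves:
  rows: [-1,0,0,0,0,0,0,-1,0,0,0,0,0,0,-1,0,0,-5,0,0,0,-1,0,0,-15,0,0,0,-1,0,0,-30,0,0,0]

```text
time_s: 21.4
tcp_pos: [0.545, 0.2412, 0.077]
eef_rot: [[-0.187, 0.982, -0.003], [0.982, 0.187, -0.001], [-0.0, -0.003, -1.0]]
force: [0.5, -0.1, -4.4]
opening: 0.0597
```

Run:
```python
from h import *
plan((.546,.241,.16,11),(.50,.07,.2,0),(.46,-.11,.2,-12),(.518,-.285,.16,-24.2))
```

```text
t 21.4 tcp [0.545  0.2412 0.077 ] yaw 10.8 F [ 0.5 -0.1 -4.4] open 0.0597
(0.546, 0.241, 0.16, 11) -> tx -0.4 ty 0.9 tz -83.0 wz -0.2
(0.5, 0.07, 0.2, 0) -> tx -159.1 ty -77.8 tz -40.0 wz 11.0
(0.46, -0.11, 0.2, -12) -> tx -180.0 ty -40.0 tz -0.0 wz 12.0
(0.518, -0.285, 0.16, -24.2) -> tx -159.1 ty 93.1 tz 40.0 wz 12.2
```

Request:
apply_moves:
  rows: [-1,0,0,-17,0,0,0,-1,0,0,-34,0,0,0,-1,0,0,-51,0,0,0,-1,0,0,-70,0,0,0,-1,0,0,-83,0,0,0]

```text
time_s: 21.9
tcp_pos: [0.5469, 0.2417, 0.1631]
eef_rot: [[-0.187, 0.982, 0.003], [0.982, 0.187, 0.001], [0.0, 0.003, -1.0]]
force: [-0.9, 0.1, -4.1]
opening: 0.0598
```

Request:
apply_moves:
  rows: [-1,-25,-12,-8,0,0,2,-1,-58,-28,-16,0,0,4,-1,-92,-45,-24,0,0,6,-1,-126,-62,-32,0,0,9,-1,-159,-78,-40,0,0,11]

```text
time_s: 22.4
tcp_pos: [0.4986, 0.0694, 0.2014]
eef_rot: [[0.005, 1.0, 0.001], [1.0, -0.005, -0.0], [-0.0, 0.001, -1.0]]
force: [0.2, 0.1, -3.7]
opening: 0.0598
```

Request:
apply_moves:
  rows: [-1,-36,-8,0,0,0,2,-1,-72,-16,0,0,0,5,-1,-108,-24,0,0,0,7,-1,-144,-32,0,0,0,10,-1,-180,-40,0,0,0,12]

```text
time_s: 22.9
tcp_pos: [0.4582, -0.1105, 0.2013]
eef_rot: [[0.213, 0.977, 0.001], [0.977, -0.213, -0.0], [-0.0, 0.001, -1.0]]
force: [0.8, 0.3, -4.1]
opening: 0.0599
```

Request:
apply_moves:
  rows: [-1,-35,20,5,0,0,2,-1,-70,41,12,0,0,5,-1,-105,62,20,0,0,7,-1,-135,80,30,0,0,10,-1,-159,93,40,0,0,12]

```text
time_s: 23.4
tcp_pos: [0.5164, -0.2865, 0.1608]
eef_rot: [[0.413, 0.911, 0.001], [0.911, -0.413, -0.001], [-0.0, 0.001, -1.0]]
force: [1.0, 0.2, -3.8]
opening: 0.06
```

Request:
apply_moves:
  rows: [-1,0,0,0,0,0,0,-1,0,0,0,0,0,0,-1,0,0,0,0,0,0,-1,0,0,0,0,0,0,-1,0,0,0,0,0,0]

```text
time_s: 23.9
tcp_pos: [0.5161, -0.2835, 0.1612]
eef_rot: [[0.409, 0.913, 0.001], [0.913, -0.409, -0.0], [-0.0, 0.001, -1.0]]
force: [-0.4, 0.1, -3.7]
opening: 0.0601
```

Run:
```python
from h import *
w=cap("wrist");save(w,"w6.png")
for q in nets.masks_of("wrist","breaker")[:2]: print(round(q["conf"],2),np.round(q["centre"]),q["region"].sum(),quad(q["region"],w,.131+.048))
plan((.519,-.285,.11,-24.2),(.519,-.285,.092,-24.2))
```

```text
0.75 [316. 240.] 31525 (527, -262, 87, 64, 66.0)
t 24.0 tcp [ 0.5161 -0.2838  0.161 ] yaw -24.2 F [-0.  -0.6 -5. ] open 0.0599
(0.519, -0.285, 0.11, -24.2) -> tx 0.1 ty 3.2 tz 51.0 wz 0.0
(0.519, -0.285, 0.092, -24.2) -> tx 0.0 ty 0.0 tz 18.0 wz -0.0
```

View pics/w6.png

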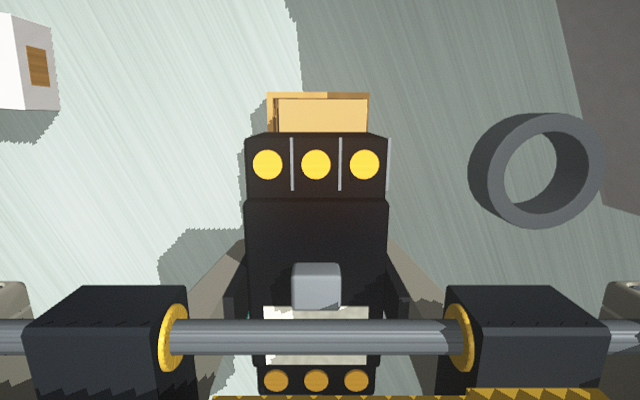

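The wrist view shows the breaker held level and switch-up, its far edge at row 133. It is centred over the separator and tray, whose ends show at rows 92–132.

Request:
apply_moves:
  rows: [-1,0,2,12,0,0,0,-1,0,3,24,0,0,0,-1,0,3,38,0,0,0,-1,0,3,51,0,0,0,-1,0,3,51,0,0,0]

```text
time_s: 24.5
tcp_pos: [0.5169, -0.284, 0.1061]
eef_rot: [[0.41, 0.912, -0.005], [0.912, -0.41, 0.004], [0.002, -0.006, -1.0]]
force: [-1.0, 0.5, -4.2]
opening: 0.0596
```

Request:
apply_moves:
  rows: [-1,0,0,4,0,0,0,-1,0,0,8,0,0,0,-1,0,0,11,0,0,0,-1,0,0,13,0,0,0,-1,0,0,13,0,0,0]

```text
time_s: 25.0
tcp_pos: [0.5186, -0.2854, 0.0965]
eef_rot: [[0.41, 0.912, -0.0], [0.912, -0.41, 0.0], [0.0, -0.0, -1.0]]
force: [-0.5, 0.6, -4.0]
opening: 0.0598
```

Request:
apply_moves:
  rows: [-1,0,0,1,0,0,0,-1,0,0,2,0,0,0,-1,0,0,3,0,0,0,-1,0,0,4,0,0,0,-1,0,0,4,0,0,0]

```text
time_s: 25.5
tcp_pos: [0.5186, -0.2854, 0.0924]
eef_rot: [[0.41, 0.912, -0.0], [0.912, -0.41, 0.0], [0.0, -0.0, -1.0]]
force: [1.0, 0.2, -4.2]
opening: 0.0598
```

Request:
apply_moves:
  rows: [-1,0,0,1,0,0,0,-1,0,0,1,0,0,0,-1,0,0,2,0,0,0,-1,0,0,2,0,0,0,-1,0,0,2,0,0,0]

```text
time_s: 26.0
tcp_pos: [0.5188, -0.2856, 0.092]
eef_rot: [[0.41, 0.912, -0.0], [0.912, -0.41, -0.0], [-0.0, 0.0, -1.0]]
force: [-2.5, 2.5, 5.6]
opening: 0.0595
```

Contact came at the expected height; ease off slightly, release and rise.

Request:
apply_moves:
  rows: [-1,0,0,-1,0,0,0,-1,0,0,-1,0,0,0,1,0,0,-1,0,0,0,1,0,0,-1,0,0,0,1,0,0,-1,0,0,0]

```text
time_s: 26.5
tcp_pos: [0.519, -0.2857, 0.0918]
eef_rot: [[0.41, 0.912, 0.001], [0.912, -0.41, -0.001], [-0.0, 0.001, -1.0]]
force: [-0.4, 0.4, -0.6]
opening: 0.0819
```

Request:
apply_moves:
  rows: [1,0,0,0,0,0,0,1,0,0,0,0,0,0,1,0,0,-5,0,0,0,1,0,0,-15,0,0,0,1,0,0,-30,0,0,0]

```text
time_s: 27.0
tcp_pos: [0.5184, -0.2852, 0.1221]
eef_rot: [[0.41, 0.912, -0.001], [0.912, -0.41, 0.001], [0.0, -0.001, -1.0]]
force: [0.7, -1.0, -0.5]
opening: 0.092
```

Request:
apply_moves:
  rows: [1,0,0,-30,0,0,0,1,-10,0,-65,0,0,0,1,-30,0,-100,0,0,0,1,-55,0,-140,0,0,0,1,-65,0,-160,0,0,0]

```text
time_s: 27.5
tcp_pos: [0.4923, -0.3474, 0.2878]
eef_rot: [[0.411, 0.912, 0.005], [0.912, -0.411, -0.006], [-0.004, 0.007, -1.0]]
force: [0.1, -0.6, -0.0]
opening: 0.0922
```

Request:
apply_moves:
  rows: [1,0,0,0,0,0,0,1,0,0,0,0,0,0,1,0,0,0,0,0,0,1,0,0,0,0,0,0,1,0,0,0,0,0,0]

```text
time_s: 28.0
tcp_pos: [0.4919, -0.3438, 0.2802]
eef_rot: [[0.409, 0.912, -0.002], [0.912, -0.409, 0.002], [0.001, -0.002, -1.0]]
force: [0.4, 1.0, 0.5]
opening: 0.0918
```

Run:
```python
from h import *
plan()
w=cap("wrist");save(w,"w7.png")
for l,z in (("breaker",.11),("separator",.062),("tray",.025)):
    for q in nets.masks_of("wrist",l)[:2]: print(l,round(q["conf"],2),np.round(q["centre"]),q["region"].sum(),quad(q["region"],w,z))
for q in nets.place_of("wrist","breaker")[:1]: print(round(q["conf"],2),at_z(w,q["centre"],.062))
t=cap("top")
for q in nets.masks_of("top","breaker")[:2]: print("top",round(q["conf"],2),np.round(q["centre"]),quad(q["region"],t,.11))
for l in ("spool","single_breaker","tape","spare_can","screwdriver"):
    for q in nets.place_of("top",l)[:1]: print(l,np.round(q["centre"]),np.round(at_z(t,q["centre"],0),3))
```

```text
t 28.0 tcp [ 0.4919 -0.3438  0.2802] yaw -24.2 F [0.4 1.  0.5] open 0.0918
breaker 0.63 [315. 119.] 9035 (520, -285, 130, 63, 66.0)
separator 0.66 [318.  43.] 1155 (554, -214, 65, 12, 155.9)
tray 0.9 [286. 130.] 1067 (515, -286, 188, 83, 65.9)
0.78 [ 0.52095977 -0.28565335  0.062     ]
top 0.57 [414. 203.] (519, -283, 133, 67, 66.3)
spool [293. 150.] [0.707 0.078 0.   ]
single_breaker [254. 158.] [0.684 0.205 0.   ]
tape [421. 145.] [ 0.711 -0.335  0.   ]
spare_can [335. 135.] [ 0.752 -0.06   0.   ]
screwdriver [199. 156.] [0.694 0.382 0.   ]
```

View pics/w7.png

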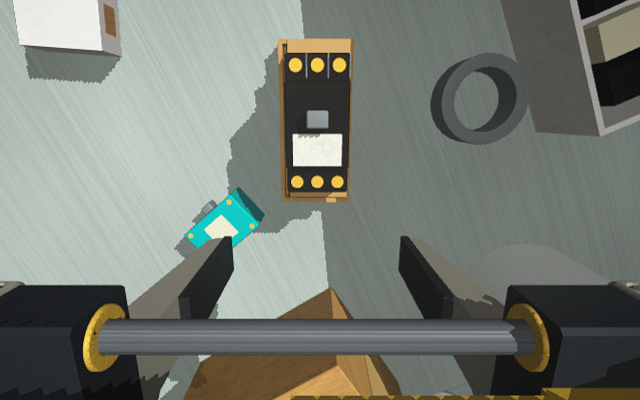

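The wrist view shows the breaker switch-up at (317,120), square on the separator in the tray. The turquoise look-alike is untouched.

```bash
python3 -c "
from h import *
print(bot.finish_job())"
```

```text
the job is handed in; nothing more can be done
None
```

The job is done and handed in at about 28 s, but the hand-in reports no verdict, so success rests on my own checks.

- **Spraying:** I pressed the cap about 9.5 mm down, where the force read 8.5 N. It fell back to about zero after I lifted off. I did not measure the cap's height again; one side-camera fix put it near its raised position.
- **Separator:** I laid it on the layer and released it. It measured about 5–7 mm across and 1–2 mm along from the tray centre, and within 1° of square. The limits are 12 mm, 16 mm and about 8.6°.
    - On the way down I felt a light 4.5 N contact about 4 mm earlier than expected, possibly a fingertip on a layer breaker. I backed off about 2 mm before letting go.
    - The last look, with the breaker on top, showed only the separator's end.
- **Breaker:** I set it down with about 10 N of contact and released it. It measured about 4–5 mm from the tray centre, within 1° of square, switch up.
- **Other objects:** The five bystanders measured within about 12 mm of their first readings, which is about the detector's own scatter. The turquoise look-alike was untouched in the last picture, and I never went near the blue one.
- **Not checked at the end:** The separator covers the two layer breakers, so I could not measure their final positions.

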